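# Clamp the lid of the specimen carrier

### The arm

A 6-joint arm with a two-finger parallel gripper is mounted at the origin on the work surface. World frame = base frame: x ahead of the robot, y to its left, z up, the work surface at z = 0. Lengths are in mm, angles in rad, forces in N, time in s.
With the tool pointing down it reaches from about 275 to 850 mm from the base axis. Payload 19 kg.
Tool frame: the origin (TCP) lies on the centre line of the jaws, within the pads' length; the fingertips stand 25 mm ahead of it and the grasp point (between the pads) lies 6 mm ahead of it; z points along the fingers, y is the line along which they close (so a half turn about z gives the same grasp; the last joint's range is limited). The gripper opens to 85 mm and grips with 20 to 120 N. Pads are 22 mm wide; open, the fingers measure 114 mm over their backs; the gripper's body (76 mm by 85 mm) begins 54 mm behind the grasp point. The pads swing forward as they close: fully open they stand 13 mm farther back than shut.
Start: joints at [1.174, 0.15, 1.437, -0, 1.554, -0.134], TCP at [149.383, 555.228, 256.267] pointing down, gripper open.
Joint ranges: [-2.8, 2.8], [-0.68, 2.1], [0.12, 2.68], [-1.39, 4.53], [0.16, 2.79], [-2.81, 2.81]. Speed limits (rad/s): [1.89, 1.89, 2.22, 3.01, 3.01, 3.01].

### API

Orientations are given as a unit quaternion [x, y, z, w].
In Python, from workcell import arm gives the robot as it stands.
- The arm moves only by the tool drive_tool, never from a script. Its argument "targets" is a list that holds one entry, the list of rows, each a list of 5 numbers: the shift along the tool's x, y, z in cm, then the turn about the tool's z in rad, then the finger opening in cm, from 0 to 8.54. A call has 1 to 20 rows; each row is the pose to reach, as a shift and turn from the pose commanded when the call began, along the tool's axes at that moment; what a row does not reach only later rows make up. A row lasts 1/12 s, in which the tool goes at most 41.7 mm and 7.16 degrees, less where a joint would pass 70% of its speed; a pose out of reach is approached as far as the arm can. A call with a gripper value outside its range is refused whole. The fingers move at their own pace and stop on an object; "newtons" is the grip in N (left out, the last holds). Time passes only in rows, so rows that repeat a pose let the fingers close. It gives the time, the measured TCP pose, the force, the opening and the grip force at its end, in the units of the state.
- arm.observe(): the state, without advancing time (a new reading comes with each control period).
- arm.snapshot(name): name is "scene" or "top" or "wrist"; returns (picture, depth): 420x560x3 uint8, red, green, blue; 420x560 float32, mm along the optical axis (not along the pixel's ray), 0 where there is no reading.
- arm.calibration(name): a dict with "camera_matrix" (3x3 intrinsics, pixels), "R" (3x3) and "t" (3): a world point X has camera coordinates R X + t; the wrist camera has in their place "tool_from_camera" (4x4, takes a point from camera to tool coordinates, whose origin is the TCP and whose axes are the flange's). Camera axes: x right, y down, z forward; pixel columns grow to the right and rows downward; lengths in mm; the calibration is good to about 2 mm. The wrist camera is an equidistant fisheye: a pixel r from the principal point sees the ray r / f radians off the axis. A picture is of the moment at which its call begins: read the wrist's pose just before it. calibration takes no time and is no camera call.
- arm.hand_in(): hands the job in; it is judged then, once.
The state is a dict: "time": time; "qpos": joint angles; "dq": joint speeds; "joint_torque": joint torques, N m; "ee_pos": TCP position; "eef_rot": TCP orientation; "force": force on the tool from outside, world axes, zero at the start; "wrist_torque": the same for the moment, N m; "opening": finger opening in mm; "grasp_force": force on a finger pad.
Only numpy, scipy, OpenCV 4.12 (cv2) and the standard library are available. Lean on these libraries where they do the work, as an engineer would, in place of code of your own. Each camera call takes 0.05 s, during which the arm holds its last target. There are 200 camera calls.

### The job

One of the two specimen carriers on the clinic desk is still unclamped: push its steel strap with a finger until it lies fully across the lid against its stop, and only then press its raised cam lever fully down over the strap end. Pick nothing up, leave both carriers standing where they are, and leave the already clamped carrier, the small jars on the lids and the other things on the desk alone.

Things in the scene. Friction and masses are not known exactly. Their poses are not given: they have to be found in the camera images.
- carrier: The unclamped carrier (left or right of the other): grey plastic box, 160 (x) x 230 (y) x 80 mm high, flat white lid on top, 2 to 3 kg, loose on rubber feet. Origin at the centre of its underside, z up, x across the short side, y along the long side. Its strap pivots near the +y end and its lever is at the -y end. A stop pin 8 mm thick, up to z = 98, stands on the lid at (1, -60) mm.
- strap_pivot (a point): On the lid, the strap's vertical pivot, at (-15, 82.5, 80) mm in the carrier's frame. A round hub 26 mm across stands here up to 108 mm above the desk. The closed strap lies along the carrier's line x = -15 mm from here towards -y. It is a steel bar 22 mm wide, 10 mm thick (88 to 98 mm above the desk), free end 149 mm from the pivot.
- strap (a joint): Opening angle a of the strap, rad: 0 = fully across the lid (hard stop), 1.5 = swung right out; starts at 0.7 to 1.3. It points from the pivot along (-sin a, -cos a) in the carrier's frame, jutting out over the -x edge; push it towards -y, then +x, to close. It stays where it is left and turns with about 1 N at the post.
- lever_axis (a point): Middle of the lever's hinge axis, which is level and parallel to the carrier's x, at (-15, -94.5, 112) mm in the carrier's frame, between two steel cheeks (33 mm wide over all, 20 mm along y, up to 120 mm above the desk).
- strap_post (a point): Centre of the top of the upright round steel post on the strap, 12 mm in diameter, 75 mm from the strap's pivot, rising 30 mm from the strap's top (z 98 to 128): a thing to push the strap by.
- lever (a joint): Raised angle of the cam lever, rad: 0 = fully down, level over the strap end (hard stop); starts at 0.5 to 0.75. It stays where it is left; pressing straight down some 28 mm (level distance) from its axis takes about 5 N.
- lever_tip (a point): Middle of the upper edge of the lever's free end. The lever is a dark steel bar 18 mm wide, 9 mm thick, 75 mm from its axis to its free end; from its axis it leans inward (towards the carrier's +y) and up, above the strap end. Down, its upper face is level, 116.5 mm above the desk.
- carrier_done: The other carrier, same in shape and size, already clamped: strap across the lid, lever down. Origin at the centre of its underside. Leave alone.
- strap_done (a joint): Opening angle of the clamped carrier's strap, rad (0 = across the lid): leave at 0.
- lever_done (a joint): Raised angle of the clamped carrier's lever, rad (0 = down): leave at 0.
- jar: Specimen jar, 32 mm across, 50 mm tall, standing loose on the unclamped carrier's lid near its +x edge; origin at the centre of its underside. Leave standing.
- jar_done: The same jar, on the clamped carrier's lid. Leave standing.
- phone: Grey phone handset, 150 x 48 x 26 mm, lying loose on the desk; origin at the centre of its underside.
- mouse: Black computer mouse, 100 x 58 x 33 mm, loose; origin at the centre of its underside.
- pack: Small cardboard pack, 50 x 90 x 40 mm, loose; origin at the centre of its underside.
- ruler: Flat ruler, 30 x 300 x 5 mm, loose; origin at the centre of its underside.
- spray: White bottle, 48 mm across, 130 mm tall, loose at the far side; origin at the centre of its underside.
There are look-alikes about, which are no part of the job. What is shaped like the spray but blue is not meant. What is shaped like the jar_done but black is not meant.

How it is judged:
By the outcome, as a careful person would: the job done as asked, in the order asked, and still so for the second after the job is handed in, with the robot touching nothing.
It also fails if it takes over 64 s, if anything falls off the work surface, if the arm or the gripper's body presses on something with over 40 N, if the wrist force passes 120 N, or if a joint passes its speed limit or range.

## Working session

There is one attempt and no reset: what is moved stays moved. The work goes in short steps, Python scripts to look and compute and a tool call to move; the robot and the scene stay as the last step left them, time stands still between calls to the robot, and variables do not carry over. Pictures are saved under pics/ and viewed, at most 10 in all, crops included, and the job is handed in when it is done.

Besides the shell and the picture viewer there is one more tool, called after "Emit:" by a JSON object that holds its "name" and its "arguments". drive_tool: Moves the arm, as the interface text tells. Its arguments: {"type":"object","properties":{"targets":{"type":"array","items":{"type":"array","items":{"type":"array","items":{"type":"number"}}}},"newtons":{"type":"number"}},"required":["targets"]}

```bash
mkdir -p pics; python3 - <<'E'
from workcell import arm
import cv2,numpy as np
for n in("scene","top"):
    p,d=arm.snapshot(n); cv2.imwrite(f"pics/{n}0.png",p[:,:,::-1]); np.save(f"{n}0.npy",d)
    print(arm.calibration(n))
s=arm.observe(); print(s)
E
```

```text
{'camera_matrix': array([[457.43576277,   0.        , 282.35230373],
       [  0.        , 457.43576277, 211.66041785],
       [  0.        ,   0.        ,   1.        ]]), 'R': array([[-0.50251455,  0.86456413,  0.00282649],
       [ 0.51056584,  0.29939365, -0.80603099],
       [-0.69771172, -0.40359919, -0.59186658]]), 't': array([ 270.73777663, -207.29568013, 1715.49708831])}
{'camera_matrix': array([[488.61577545,   0.        , 271.52961607],
       [  0.        , 488.61577545, 206.09329665],
       [  0.        ,   0.        ,   1.        ]]), 'R': array([[ 0.01223452, -0.99987806,  0.0097048 ],
       [-0.99134431, -0.01339773, -0.13060232],
       [ 0.13071642, -0.00802294, -0.99138734]]), 't': array([  -7.96378286,  563.62182595, 1599.22626231])}
{'time': 0.1, 'qpos': array([ 1.17396716e+00,  1.50913852e-01,  1.43794382e+00,  6.21820883e-06,
        1.55379829e+00, -1.34031826e-01]), 'dq': array([-0.0003313 , -0.00195702,  0.00054766, -0.00099107, -0.00040875,
       -0.00073387]), 'joint_torque': array([ 3.86655971e-03, -7.14386702e+01, -5.71789348e+01, -3.17313643e-04,
        7.17191389e-03, -1.81372707e-04]), 'ee_pos': array([149.33561834, 555.07132306, 255.75995281]), 'eef_rot': array([ 1.31020919e-01,  9.91379461e-01, -5.12218761e-04, -1.42465455e-04]), 'force': array([-0.35023564,  0.38732094, -0.63745817]), 'wrist_torque': array([-0.01654098, -0.01089617, -0.02640276]), 'grasp_force': 0.0, 'opening': 85.23358514886496}
```

View pics/top0.png

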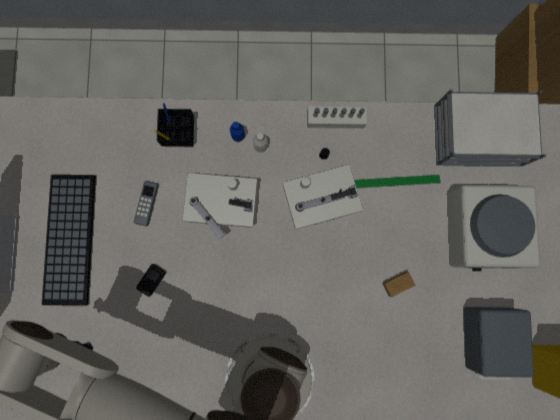

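View pics/scene0.png

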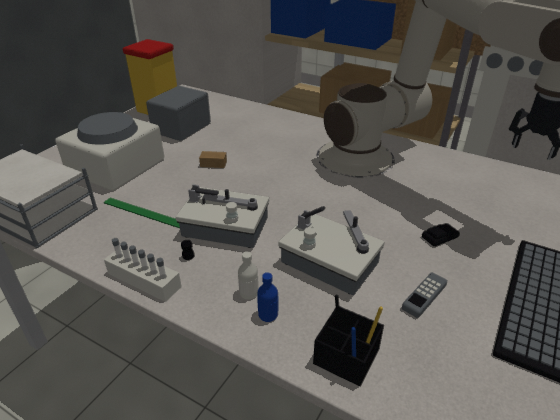

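The top view shows the unclamped carrier on the left, with its lid around (221,200), the hub at (196,203), the open strap reaching to (222,235) and the lever at (240,204). The clamped one is at (322,196). Next I'll measure the lid pose from depth and take a closer crop.

```bash
cat > h.py <<'E'
from workcell import arm
import numpy as np,cv2
def cloud(n,d):
    c=arm.calibration(n);K=c["camera_matrix"]
    v,u=np.mgrid[:420,:560]
    P=np.stack([(u-K[0,2])/K[0,0]*d,(v-K[1,2])/K[1,1]*d,d],-1)
    return (P-c["t"])@c["R"]
def toworld(n,u,v,z):
    c=arm.calibration(n);r=c["R"].T@np.linalg.inv(c["camera_matrix"])@[u,v,1];o=-c["R"].T@c["t"]
    return o+r*(z-o[2])/r[2]
def proj(n,X):
    c=arm.calibration(n);p=(c["R"]@np.asarray(X,float)+c["t"]);p=c["camera_matrix"]@p;return p[:2]/p[2]
E
python3 - <<'E'
from h import *
for n,box in (("top",(165,240,175,265)),("scene",(205,285,275,390))):
    d=np.load(f"{n}0.npy");W=cloud(n,d);a,b,c,e=box
    w=W[a:b,c:e].reshape(-1,3)
    m=(w[:,2]>72)&(w[:,2]<140)&(w[:,0]>300)
    lid=w[(abs(w[:,2]-80)<6)]
    r=cv2.minAreaRect(lid[:,:2].astype(np.float32));print(n,len(lid),r,np.median(lid[:,2]))
    hi=w[(w[:,2]>88)&(w[:,2]<140)];print(len(hi))
print(toworld("top",196,202.5,108),toworld("top",222,235,98),toworld("top",251,206,112))
p=cv2.imread("pics/top0.png")[160:250,170:270];cv2.imwrite("pics/c1.png",cv2.resize(p,None,fx=6,fy=6,interpolation=cv2.INTER_CUBIC))
E
```

```text
top 2571 ((577.3956909179688, 169.61329650878906), (229.9760284423828, 160.6471710205078), 85.86997985839844) 79.60601049902067
585
scene 3048 ((580.8822021484375, 171.96768188476562), (230.06936645507812, 164.72267150878906), 85.42732238769531) 79.98410630006225
792
[562.64833316 241.72230432 108.        ] [460.3571168  156.87165473  98.        ] [553.20380195  65.44317658 112.        ]
```

View pics/c1.png

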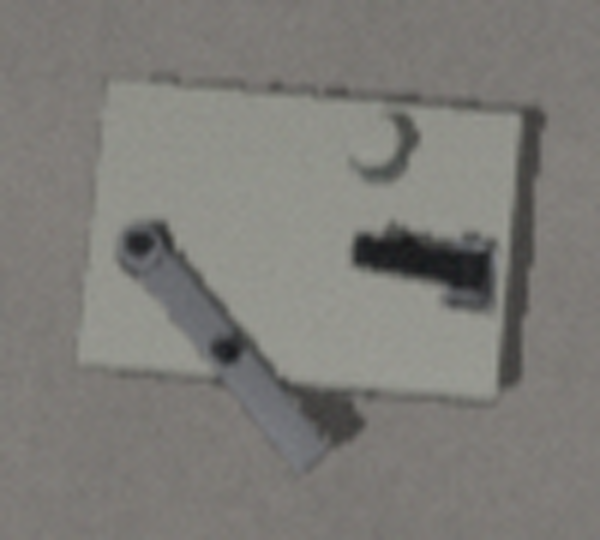

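The crop shows the hub at full-image pixel (193.5,200.5), the post top at (208,218) and the strap end near (222,236). The lever hinge is at about (249,205) and points left, and the jar is at about (233,184). The carrier's yaw is about -0.073. I'm moving above it for a close look, with the fingers shut.

Emit:
{"name": "drive_tool", "arguments": {"targets": [[[-47.6, -26.5, -4.4, -0.19, 0], [-47.6, -26.5, -4.4, -0.19, 0], [-47.6, -26.5, -4.4, -0.19, 0], [-47.6, -26.5, -4.4, -0.19, 0], [-47.6, -26.5, -4.4, -0.19, 0], [-47.6, -26.5, -4.4, -0.19, 0], [-47.6, -26.5, -4.4, -0.19, 0], [-47.6, -26.5, -4.4, -0.19, 0], [-47.6, -26.5, -4.4, -0.19, 0], [-47.6, -26.5, -4.4, -0.19, 0], [-47.6, -26.5, -4.4, -0.19, 0], [-47.6, -26.5, -4.4, -0.19, 0], [-47.6, -26.5, -4.4, -0.19, 0], [-47.6, -26.5, -4.4, -0.19, 0], [-47.6, -26.5, -4.4, -0.19, 0], [-47.6, -26.5, -4.4, -0.19, 0], [-47.6, -26.5, -4.4, -0.19, 0], [-47.6, -26.5, -4.4, -0.19, 0], [-47.6, -26.5, -4.4, -0.19, 0], [-47.6, -26.5, -4.4, -0.19, 0]]]}}

```text
time: 1.77
ee_pos: [539.7, 176.4, 300.5]
eef_rot: [0.036, 0.999, 0.0, 0.0]
force: [0.1, -0.6, -0.7]
opening: 0.4
grasp_force: 0.0
```

```bash
python3 - <<'E'
from h import *
s=arm.observe();p,d=arm.snapshot("wrist");cv2.imwrite("pics/w1.png",p[:,:,::-1]);np.save("w1.npy",d)
print(s["ee_pos"],s["eef_rot"],s["qpos"],s["time"],s["opening"],arm.calibration("wrist"))
for n in ("top","scene"):
    W=cloud(n,np.load(f"{n}0.npy"));w=W.reshape(-1,3)
    m=(w[:,2]>112)&(w[:,2]<170)&(abs(w[:,0]-560)<110)&(abs(w[:,1]-170)<120)
    print(n,np.round(w[m]).astype(int).tolist()[:60] if m.sum()<61 else np.round(w[m][::m.sum()//50]).astype(int).tolist())
E
```

```text
[539.6868563  176.40625847 300.47502152] [3.57799068e-02 9.99359688e-01 1.86355556e-06 1.08340591e-04] [ 1.80264884e-01  1.24542910e-01  1.37850761e+00 -4.29084884e-05
  1.63832970e+00 -1.31895925e+00] 1.7667 0.36160644730819985 {'camera_matrix': array([[325.1922621 ,   0.        , 283.26455623],
       [  0.        , 325.1922621 , 205.71692282],
       [  0.        ,   0.        ,   1.        ]]), 'tool_from_camera': array([[-4.71177289e-04, -9.63694929e-01, -2.67005360e-01,
         6.76297994e+01],
       [ 9.99999333e-01, -1.72558903e-04, -1.14186036e-03,
         1.13539046e+00],
       [ 1.05433088e-03, -2.67005720e-01,  9.63694367e-01,
        -1.17156632e+02],
       [ 0.00000000e+00,  0.00000000e+00,  0.00000000e+00,
         1.00000000e+00]])}
top [[637, 133, 129], [632, 136, 134], [634, 124, 126], [630, 133, 132], [630, 120, 129], [627, 133, 130], [627, 120, 132], [625, 140, 122], [623, 126, 132], [624, 114, 131], [619, 132, 136], [621, 120, 128], [617, 136, 131], [618, 123, 128], [614, 139, 129], [614, 126, 128], [612, 136, 124], [611, 123, 131], [609, 130, 121], [568, 12
[... 993 characters left out ...]
1, 76, 119], [568, 95, 130], [565, 108, 133], [566, 76, 119], [568, 92, 126], [571, 67, 115], [570, 81, 120], [569, 96, 125], [573, 71, 115], [575, 87, 122], [511, 207, 126], [576, 84, 118], [516, 212, 128], [518, 207, 124], [518, 208, 121], [518, 208, 118], [516, 208, 113], [617, 117, 129], [612, 129, 130], [620, 124, 130], [611, 134, 129], [624, 124, 130], [620, 136, 132], [631, 125, 132], [621, 134, 128], [636, 122, 131], [629, 132, 130], [621, 142, 129], [634, 129, 129], [624, 138, 126], [642, 128, 131], [636, 139, 131], [636, 119, 120], [642, 136, 131], [629, 144, 125], [641, 130, 125], [632, 140, 123], [640, 127, 119], [637, 139, 122], [640, 130, 118], [634, 141, 118], [639, 135, 116]]
```

View pics/w1.png

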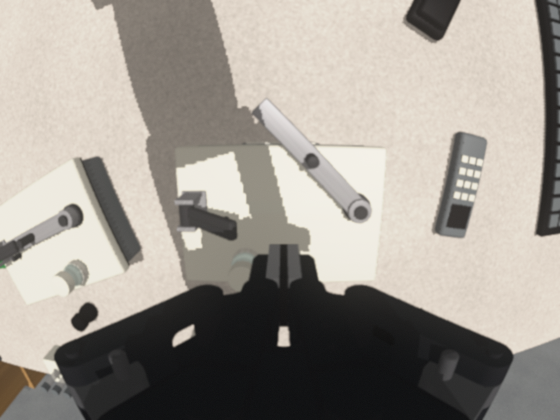

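The wrist view shows the post top at (312,160), the hub at (359,210), the cheeks at about (190,210) and the lever tip at about (232,228). I'll convert these to world coordinates.

```bash
cat >> h.py <<'E'
from scipy.spatial.transform import Rotation as Ro
def wr(u,v,z,pos,q):
    c=arm.calibration("wrist");K=c["camera_matrix"];T=c["tool_from_camera"]
    x,y=(u-K[0,2]),(v-K[1,2]);r=np.hypot(x,y);th=r/K[0,0]
    ray=np.array([x/r*np.sin(th),y/r*np.sin(th),np.cos(th)])
    R=Ro.from_quat(q).as_matrix();o=R@T[:3,3]+pos;w=R@T[:3,:3]@ray
    return o+w*(z-o[2])/w[2]
E
python3 - <<'E'
from h import *
s=arm.observe();f=lambda u,v,z:wr(u,v,z,s["ee_pos"],s["eef_rot"]).round(1)
for k,a in dict(post=(312,160,128),hub=(359,210,108),end=(264,104,98),tip=(234,230,162),cheek_c=(193,210,118),c1=(176,147,80),c2=(385,150,80),c3=(375,282,80)).items(): print(k,f(*a))
E
```

```text
post [511.9 204.9 128. ]
hub [568.  251.7 108. ]
end [457.4 164.3  98. ]
tip [561.2 134.  162. ]
cheek_c [553.2  86.9 118. ]
c1 [492.1  64.8  80. ]
c2 [511.8 288.4  80. ]
c3 [669.3 279.   80. ]
```

Carrier yaw is about -0.075, the pivot is at (568.5,252.5), the post is at (512,205), and a is about 0.80. I'm lowering the closed fingers beside the post, on its -x side.

Emit:
{"name": "drive_tool", "arguments": {"targets": [[[6.5, 2.65, 0, 0, 0], [6.5, 2.65, 0, 0, 0], [6.5, 2.65, 0, 0, 0], [6.5, 2.65, 4, 0, 0], [6.5, 2.65, 8, 0, 0], [6.5, 2.65, 11, 0, 0], [6.5, 2.65, 14, 0, 0], [6.5, 2.65, 16, 0, 0], [6.5, 2.65, 16.9, 0, 0], [6.5, 2.65, 16.9, 0, 0], [6.5, 2.65, 16.9, 0, 0]]]}}

```text
time: 2.73
ee_pos: [477.6, 207.0, 132.2]
eef_rot: [0.036, 0.999, 0.0, 0.0]
force: [-0.3, -0.1, 0.3]
opening: 0.3
grasp_force: 0.0
```

```bash
python3 - <<'E'
from h import *
s=arm.observe();print(s["ee_pos"],s["eef_rot"],s["force"])
R=Ro.from_quat(s["eef_rot"]).as_matrix();y=-.075
cx=np.array([np.cos(y),np.sin(y)]);cy=np.array([-np.sin(y),np.cos(y)]);pv=np.array([568.5,252.5])
for a in (.8,.7,.6,.5,.4,.3,.2,.1,.05,0,-.03):
    t=pv+75*(-np.sin(a)*cx-np.cos(a)*cy)-17*cx+2*cy
    print(a,((np.append(t,s["ee_pos"][2])-s["ee_pos"])@R/10).round(2))
E
```

```text
[477.64241382 206.99147653 132.16486873] [3.62981891e-02 9.99340964e-01 4.02494989e-05 2.79243633e-04] [-0.28188295 -0.11120915  0.32572509]
0.8 [-1.64  0.19  0.  ]
0.7 [-2.19 -0.32  0.  ]
0.6 [-2.78 -0.78  0.  ]
0.5 [-3.42 -1.17  0.  ]
0.4 [-4.1 -1.5  0. ]
0.3 [-4.8  -1.76  0.  ]
0.2 [-5.52 -1.94  0.  ]
0.1 [-6.27 -2.06  0.  ]
0.05 [-6.64 -2.09  0.  ]
0 [-7.01 -2.1   0.  ]
-0.03 [-7.24 -2.1   0.  ]
```

Pushing smoothly to a≈0.08.

Emit:
{"name": "drive_tool", "arguments": {"targets": [[[-1.0, 0.2, 0, 0, 0], [-1.6, 0.2, 0, 0, 0], [-1.9, 0, 0, 0, 0], [-2.2, -0.3, 0, 0, 0], [-2.5, -0.6, 0, 0, 0], [-2.8, -0.8, 0, 0, 0], [-3.1, -1.0, 0, 0, 0], [-3.4, -1.2, 0, 0, 0], [-3.75, -1.35, 0, 0, 0], [-4.1, -1.5, 0, 0, 0], [-4.45, -1.65, 0, 0, 0], [-4.8, -1.75, 0, 0, 0], [-5.15, -1.85, 0, 0, 0], [-5.5, -1.95, 0, 0, 0], [-5.8, -2.0, 0, 0, 0], [-6.1, -2.05, 0, 0, 0], [-6.3, -2.1, 0, 0, 0], [-6.4, -2.1, 0, 0, 0], [-6.4, -2.1, 0, 0, 0]]]}}

```text
time: 4.32
ee_pos: [539.9, 181.3, 131.3]
eef_rot: [0.036, 0.999, 0.0, 0.0]
force: [-0.7, -0.2, -0.0]
opening: -0.4
grasp_force: 0.0
```

Emit:
{"name": "drive_tool", "arguments": {"targets": [[[-0.1, 0, 0, 0, 0], [-0.2, 0, 0, 0, 0], [-0.3, 0, 0, 0, 0], [-0.4, 0, 0, 0, 0], [-0.4, 0, 0, 0, 0]]]}}

```text
time: 4.73
ee_pos: [543.7, 180.9, 131.3]
eef_rot: [0.036, 0.999, -0.0, 0.0]
force: [-0.2, 0.0, -0.4]
opening: 0.0
grasp_force: 0.1
```

Emit:
{"name": "drive_tool", "arguments": {"targets": [[[-0.1, 0, 0, 0, 0], [-0.2, 0, 0, 0, 0], [-0.2, 0, 0, 0, 0], [-0.2, 0, 0, 0, 0]]]}}

```text
time: 5.07
ee_pos: [545.7, 180.8, 131.3]
eef_rot: [0.036, 0.999, 0.0, 0.0]
force: [0.1, 0.2, -0.0]
opening: -0.3
grasp_force: 0.0
```

```bash
python3 - <<'E'
from h import *
s=arm.observe();p,d=arm.snapshot("wrist");cv2.imwrite("pics/w2.png",p[:,:,::-1])
print(s["ee_pos"],s["force"])
E
```

```text
[545.71792377 180.81047354 131.29479573] [ 0.10126476  0.2386585  -0.0202423 ]
```

View pics/w2.png

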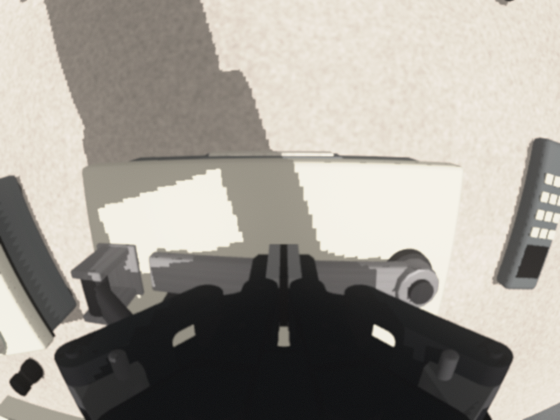

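The view shows the strap nearly closed, with its end at (150,270) close to the cheeks at (105,280). I'll push on in small steps until I feel the stop.

Emit:
{"name": "drive_tool", "arguments": {"targets": [[[-0.1, 0, 0, 0, 0], [-0.2, 0, 0, 0, 0], [-0.2, 0, 0, 0, 0], [-0.2, 0, 0, 0, 0]]]}}

```text
time: 5.45
ee_pos: [547.7, 180.7, 131.3]
eef_rot: [0.036, 0.999, -0.0, 0.0]
force: [-0.3, -0.3, -0.2]
opening: 0.0
grasp_force: 0.0
```

Emit:
{"name": "drive_tool", "arguments": {"targets": [[[-0.1, 0, 0, 0, 0], [-0.1, 0, 0, 0, 0], [-0.1, 0, 0, 0, 0]]]}}

```text
time: 5.7
ee_pos: [548.7, 180.6, 131.3]
eef_rot: [0.036, 0.999, -0.0, 0.0]
force: [-0.2, 0.3, -0.6]
opening: -0.1
grasp_force: 0.0
```

Emit:
{"name": "drive_tool", "arguments": {"targets": [[[-0.1, 0, 0, 0, 0], [-0.1, 0, 0, 0, 0], [-0.1, 0, 0, 0, 0]]]}}

```text
time: 5.95
ee_pos: [549.1, 180.5, 131.2]
eef_rot: [0.036, 0.999, -0.0, -0.001]
force: [-5.2, 0.1, 2.2]
opening: 0.1
grasp_force: 3.1
```

Emit:
{"name": "drive_tool", "arguments": {"targets": [[[-0.1, 0, 0, 0, 0], [-0.1, 0, 0, 0, 0], [-0.1, 0, 0, 0, 0]]]}}

```text
time: 6.2
ee_pos: [549.3, 180.5, 131.1]
eef_rot: [0.036, 0.999, -0.0, -0.002]
force: [-14.0, -0.8, 6.8]
opening: -0.3
grasp_force: 7.0
```

The stop was felt at 14 N. Next I'll back off, rise and check.

Emit:
{"name": "drive_tool", "arguments": {"targets": [[[0.8, 0, 0, 0, 0], [2.5, 0, 0, 0, 0], [2.5, 0, 0, 0, 0], [2.5, 0, -4, 0, 0], [4, 0, -8, 0, 0], [6, 0, -12, 0, 0], [6, 0, -15, 0, 0], [6, 0, -16, 0, 0], [6, 0, -16, 0, 0], [6, 0, -16, 0, 0]]]}}

```text
time: 7.03
ee_pos: [491.0, 184.8, 291.2]
eef_rot: [0.036, 0.999, 0.0, 0.0]
force: [-0.2, -0.3, -0.9]
opening: -0.2
grasp_force: 0.0
```

```bash
python3 - <<'E'
from h import *
s=arm.observe();p,d=arm.snapshot("wrist");cv2.imwrite("pics/w3.png",p[:,:,::-1])
print(s["ee_pos"],s["eef_rot"],s["force"])
p,d=arm.snapshot("scene");cv2.imwrite("pics/s3.png",p[:,:,::-1]);W=cloud("scene",d);w=W[205:285,275:390].reshape(-1,3)
lid=w[abs(w[:,2]-80)<6];print(cv2.minAreaRect(lid[:,:2].astype(np.float32)))
w=W.reshape(-1,3);m=(w[:,2]>112)&(w[:,2]<170)&(abs(w[:,0]-560)<45)&(abs(w[:,1]-170)<120);print(w[m][::4].round().astype(int).tolist())
E
```

```text
[490.98409894 184.80520174 291.20115192] [3.63812106e-02 9.99337891e-01 5.00768036e-05 4.28988659e-04] [-0.19224232 -0.28412179 -0.91026533]
((581.4976196289062, 171.8936767578125), (230.43455505371094, 164.3681640625), 85.87086486816406)
[[556, 128, 161], [565, 129, 163], [558, 115, 151], [566, 130, 161], [556, 108, 144], [571, 127, 160], [564, 135, 159], [554, 99, 136], [566, 116, 149], [571, 130, 158], [548, 76, 120], [556, 94, 132], [572, 114, 150], [568, 123, 151], [551, 74, 118], [555, 88, 126], [567, 106, 140], [572, 119, 148], [559, 78, 122], [565, 93, 131], [569, 107, 138], [568, 118, 142], [564, 84, 124], [569, 98, 132], [568, 109, 136], [566, 73, 118], [567, 85, 123], [569, 98, 129], [577, 73, 121], [568, 80, 118], [566, 91, 121], [571, 73, 114], [572, 85, 120], [575, 72, 113], [574, 83, 116], [575, 87, 112], [566, 180, 129], [571, 182, 130], [569, 179, 124], [575, 179, 125], [570, 177, 118], [573, 179, 117], [571, 178, 112]]
```

View pics/w3.png

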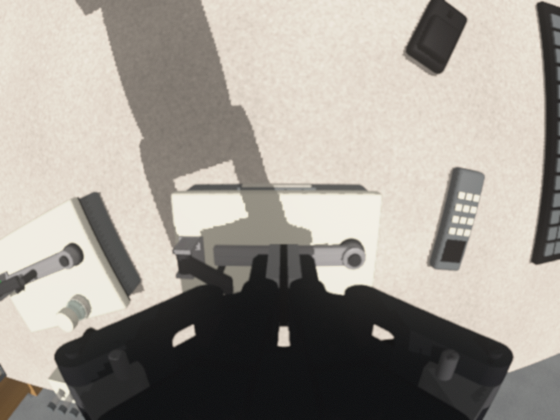

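The strap lies parallel to the lid edge, with its top edge along row 245 from the hub at (352,254) to its end at (213,250). The lever is still raised at (190–230, 245–285), and the carrier has not moved. I'm going over the lever to press it at about (563,120).

Emit:
{"name": "drive_tool", "arguments": {"targets": [[[-7.65, -5.95, 0, 0, 0], [-7.65, -5.95, 0, 0, 0], [-7.65, -5.95, 0, 0, 0], [-7.65, -5.95, 4, 0, 0], [-7.65, -5.95, 7, 0, 0], [-7.65, -5.95, 8.6, 0, 0], [-7.65, -5.95, 8.6, 0, 0], [-7.65, -5.95, 8.6, 0, 0]]]}}

```text
time: 7.8
ee_pos: [562.3, 119.8, 204.2]
eef_rot: [0.036, 0.999, -0.0, -0.001]
force: [0.3, -0.5, 1.1]
opening: 0.1
grasp_force: 0.0
```

Emit:
{"name": "drive_tool", "arguments": {"targets": [[[0, 0, 0.5, 0, 0], [0, 0, 1.0, 0, 0], [0, 0, 1.4, 0, 0], [0, 0, 1.8, 0, 0], [0, 0, 2.2, 0, 0], [0, 0, 2.6, 0, 0], [0, 0, 3.0, 0, 0], [0, 0, 3.0, 0, 0]]]}}

```text
time: 8.47
ee_pos: [562.5, 119.8, 174.5]
eef_rot: [0.036, 0.999, -0.0, -0.0]
force: [-0.2, 0.2, -0.0]
opening: 0.1
grasp_force: 0.1
```

Emit:
{"name": "drive_tool", "arguments": {"targets": [[[0, 0, 0.3, 0, 0], [0, 0, 0.6, 0, 0], [0, 0, 0.9, 0, 0], [0, 0, 1.2, 0, 0], [0, 0, 1.5, 0, 0], [0, 0, 1.5, 0, 0]]]}}

```text
time: 8.97
ee_pos: [562.5, 119.9, 159.6]
eef_rot: [0.036, 0.999, -0.0, -0.0]
force: [-0.4, 0.0, -1.1]
opening: -0.1
grasp_force: 0.1
```

Emit:
{"name": "drive_tool", "arguments": {"targets": [[[0, 0, 0.3, 0, 0], [0, 0, 0.6, 0, 0], [0, 0, 0.9, 0, 0], [0, 0, 1.1, 0, 0], [0, 0, 1.3, 0, 0], [0, 0, 1.3, 0, 0]]]}}

```text
time: 9.47
ee_pos: [562.5, 119.9, 146.8]
eef_rot: [0.036, 0.999, -0.0, -0.0]
force: [0.1, -0.4, -0.8]
opening: 0.2
grasp_force: 0.0
```

```bash
python3 - <<'E'
from h import *
p,d=arm.snapshot("scene");W=cloud("scene",d)
cv2.imwrite("pics/s4.png",cv2.resize(p[170:300,250:410,::-1],None,fx=4,fy=4,interpolation=cv2.INTER_CUBIC))
E
```

```text
(no output)
```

View pics/s4.png

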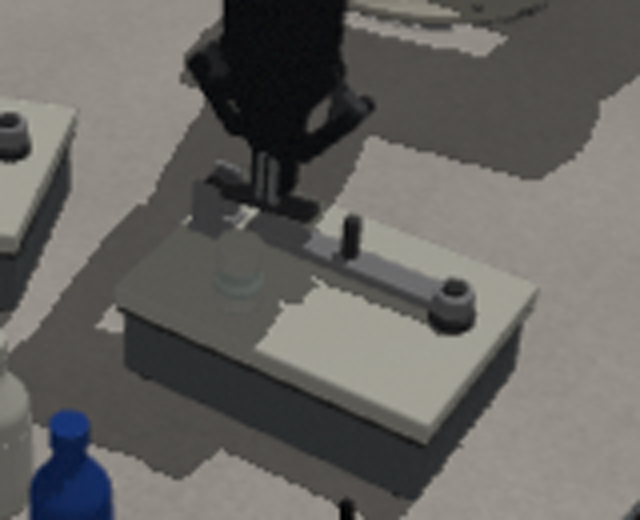

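The crop shows the lever nearly level under the finger, its bar running from (215,180) to (310,210). I'll press on down to the stop.

Emit:
{"name": "drive_tool", "arguments": {"targets": [[[0, 0, 0.2, 0, 0], [0, 0, 0.4, 0, 0], [0, 0, 0.5, 0, 0], [0, 0, 0.5, 0, 0]]]}}

```text
time: 9.85
ee_pos: [562.6, 119.9, 142.0]
eef_rot: [0.036, 0.999, -0.0, -0.0]
force: [0.7, 0.4, -0.8]
opening: -0.2
grasp_force: 0.0
```

Emit:
{"name": "drive_tool", "arguments": {"targets": [[[0, 0, 0.1, 0, 0], [0, 0, 0.15, 0, 0], [0, 0, 0.15, 0, 0]]]}}

```text
time: 10.1
ee_pos: [562.7, 119.9, 141.3]
eef_rot: [0.036, 0.999, -0.0, 0.0]
force: [-2.9, 0.8, 8.4]
opening: -0.0
grasp_force: 4.0
```

Emit:
{"name": "drive_tool", "arguments": {"targets": [[[0, 0, 0.1, 0, 0], [0, 0, 0.15, 0, 0], [0, 0, 0.15, 0, 0], [0, 0, 0.15, 0, 0]]]}}

```text
time: 10.43
ee_pos: [562.9, 119.9, 141.0]
eef_rot: [0.036, 0.999, -0.0, 0.001]
force: [-7.4, -0.8, 21.6]
opening: 0.0
grasp_force: 10.9
```

Emit:
{"name": "drive_tool", "arguments": {"targets": [[[0, 0, -1, 0, 0], [0, 0, -4, 0, 0], [0, 0, -8, 0, 0], [0, 0, -12, 0, 0], [4, 0, -15, 0, 0], [8, 0, -16, 0, 0], [12, 0, -16, 0, 0], [16, 0, -16, 0, 0], [16, 0, -16, 0, 0], [16, 0, -16, 0, 0]]]}}

```text
time: 11.27
ee_pos: [401.6, 131.7, 300.4]
eef_rot: [0.036, 0.999, 0.0, 0.001]
force: [-0.9, -0.3, -0.5]
opening: 0.2
grasp_force: 0.0
```

```bash
python3 - <<'E'
from h import *
p,d=arm.snapshot("scene");W=cloud("scene",d);w=W[205:285,275:390].reshape(-1,3)
lid=w[abs(w[:,2]-80)<6];print(cv2.minAreaRect(lid[:,:2].astype(np.float32)))
w=W.reshape(-1,3);m=(w[:,2]>106)&(w[:,2]<170)&(abs(w[:,0]-560)<45)&(abs(w[:,1]-120)<70);print(w[m][::4].round().astype(int).tolist())
cv2.imwrite("pics/s5.png",cv2.resize(p[150:300,160:410,::-1],None,fx=3,fy=3,interpolation=cv2.INTER_CUBIC))
E
```

```text
((580.8860473632812, 171.53179931640625), (231.41200256347656, 165.1208953857422), 86.00731658935547)
[[547, 72, 122], [547, 75, 119], [552, 75, 119], [546, 84, 118], [558, 78, 120], [546, 84, 115], [566, 79, 123], [554, 85, 118], [574, 68, 121], [566, 79, 120], [557, 87, 117], [576, 69, 119], [571, 79, 119], [562, 86, 116], [556, 95, 116], [572, 67, 113], [575, 81, 120], [568, 89, 118], [561, 98, 117], [554, 106, 116], [574, 77, 114], [565, 85, 111], [566, 97, 116], [560, 106, 116], [556, 116, 117], [576, 79, 113], [568, 90, 112], [566, 100, 114], [561, 109, 114], [552, 117, 112], [573, 77, 106], [566, 92, 108], [569, 104, 114], [565, 115, 116], [559, 123, 116], [555, 133, 116], [571, 106, 113], [571, 117, 117], [563, 125, 116], [560, 135, 117], [569, 108, 109], [567, 119, 112], [569, 131, 118], [561, 139, 116], [556, 148, 117], [571, 126, 114], [566, 136, 115], [562, 145, 116], [563, 179, 130], [569, 131, 111], [569, 143, 116], [562, 151, 115], [562, 179, 126], [573, 139, 115], [571, 149, 117], [573, 178, 129], [570, 138, 108], [572, 150, 115], [574, 181, 128], [571, 147, 109], [570, 180, 122], [573, 181, 121], [570, 180, 116], [574, 182, 116], [572, 181, 110], [569, 183, 106]]
```

View pics/s5.png

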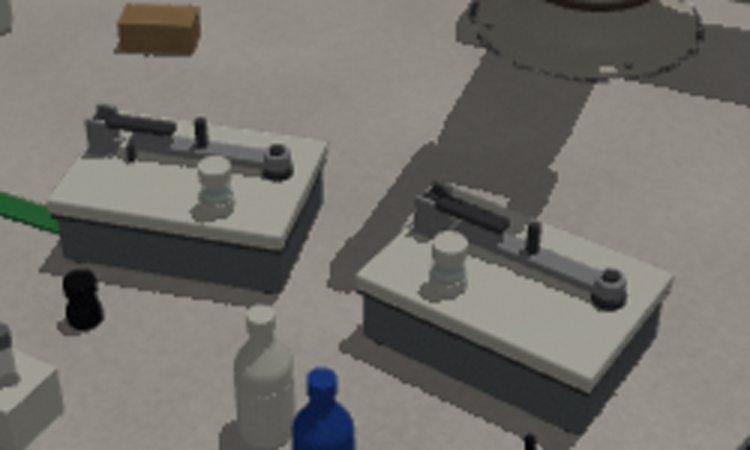

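The final view shows the strap fully across and the lever flat over its end, with its top at 116–117 mm along its length. The jar is standing at (448,260) and the carrier has not moved.

```bash
python3 -c "
from workcell import arm
print(arm.hand_in())"
```

```text
the job is handed in; nothing more can be done
None
```

The left carrier is now clamped: I pushed the strap to its stop, then pressed the lever fully down. Neither carrier moved, both jars are still standing, and I handed the job in about 11 s into the 64 s limit.

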